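# Start up the spraying corner of a model-painting bench

### The job

Get the spraying corner running, in this order: first switch on the extractor fan by pressing down the white-dotted end of the black rocker until it is fully over, then press the blue vent button on the air filter all the way down and keep it down for about two seconds before letting it come up, and last press the compressor's green start key fully down so that it stays down. Do not press the red key, do not press blue or green before the fan is on, and leave the two paint jars and the mixing cup standing where they are.

Things in the scene. Friction and masses are not known exactly. Their poses are not given: they have to be found in the camera images.
- fan_box: Extractor switch box: fixed grey box 80 x 100 x 40 mm (its x, y, z) with a black rocker on top in an orange surround; origin at the centre of its underside. It may face any way (any yaw), and stands to the left or to the right of the compressor.
- fan_rocker (a joint): The black rocker on the fan box, a plate 32 mm wide (box x) and 70 mm long (box y), 8 mm thick, tipping about a level axis along the box's x through its middle, 52 mm above the table. About -0.2 rad = off (dotted end up by about 7 mm), +0.2 rad = fully on (dotted end down, against its stop); it stays where it is left. Friction takes about 3 N at the dot, more nearer the middle.
- rocker_on_end (a point): Point on the rocker's top face at the white dot (16 mm across), 27 mm from the tipping axis towards the box's +y and 8 mm from that end's edge: press here. Moves with the rocker: about 61 mm above the table when off, 50.5 mm when on.
- rocker_off_end (a point): Point on the rocker's top face at its undotted end, 27 mm from the tipping axis towards the box's -y.
- air_filter: Air filter: fixed stand on a 90 x 90 x 12 mm dark plate, clear bowl 54 mm across, aluminium head 68 mm across with its top 112 mm above the table, a pressure dial on one side, a blue button on top; origin at the centre of the underside. Stands on the other side of the compressor from the fan box.
- vent (a joint): The blue vent button, round, 30 mm across, in a black collar 46 mm across whose top is 124 mm above the table. 0 = up, 0.007 m = fully down; springs back up when released. Fully down takes about 6 N.
- vent_top (a point): Centre of the top face of the blue button, about 135 mm above the table when up (11 mm above the collar); moves with the button.
- compressor: Compressor: fixed grey case 160 x 220 mm, top 130 mm above the table, in the middle of the bench; origin at the centre of its underside. A green and a red key stand on its top about 90 mm apart along its y, 20 mm nearer its -x side; which is on which side varies.
- start_key (a joint): The green start key, 30 x 30 mm square, in a black surround 44 x 44 mm whose top is 138 mm above the table. 0 = up, 0.008 m = fully down; no spring: it stays where it is pushed to. Moves with about 4 N.
- start_key_top (a point): Centre of the top face of the green key, about 152 mm above the table when up (14 mm above its surround); moves with the key.
- stop_key (a joint): The red stop key, same size and behaviour as the green one; must stay up.
- stop_key_top (a point): Centre of the top face of the red key, about 152 mm above the table when up.
- jar_orange: Loose paint jar with an orange cap, 42 mm across, 52 mm tall; origin at the centre of its underside. Leave alone.
- jar_yellow: Loose paint jar with a yellow cap, 42 mm across, 52 mm tall; origin at the centre of its underside. Leave alone.
- mixing_cup: Loose white open mixing cup, 56 mm across the rim, 45 mm tall, between the robot and the compressor; origin at the centre of its underside. Leave alone.
Things that resemble listed ones, but are neither listed nor needed, are in the scene too. There is more than one size of the air_filter; the job needs the smaller.

How it is judged:
By the outcome, as a careful person would: the job done as asked, in the order asked, and still so for the second after the job is handed in, with the robot touching nothing.
It also fails if it takes over 61 s, if anything falls off the work surface, if the arm or the gripper's body presses on something with over 40 N, if the wrist force passes 120 N, or if a joint passes its speed limit or range.

### The arm

A 7-joint arm with a two-finger parallel gripper is mounted at the origin on the work surface. World frame = base frame: x ahead of the robot, y to its left, z up, the work surface at z = 0. Lengths are in m, angles in degrees, forces in N, time in s.
With the tool pointing down it reaches from about 0.35 to 0.9 m from the base axis. Payload 7.2 kg.
Tool frame: the origin (TCP) lies midway between the tips of the shut fingers; the grasp point (between the pads) lies 19 mm behind it; x points along the fingers, y is the direction in which the jaws open and shut, and the axes are right-handed (so a half turn about x gives the same grasp; the last joint's range is limited). The gripper opens to 85 mm and grips with 20 to 120 N. Pads are 22 mm wide; open, the fingers measure 114 mm over their backs; the gripper's body (76 mm by 85 mm) begins 54 mm behind the grasp point. The pads swing forward as they close: fully open they stand 13 mm farther back than shut.
Start: joints at [65.306, 23.554, -0.728, 91.456, 0.321, 64.991, -4.71], TCP at [0.222, -0.584, 0.231] pointing down, gripper open.
Joint ranges: [-169.25, 169.25], [-16.82, 113.86], [-84.01, 82.57], [7.8, 145.47], [-59.2, 239.2], [7.22, 106.19], [-163.78, 163.78]. Speed limits (degrees/s): [136.94, 136.94, 172.46, 172.46, 180, 180, 180].

### API

Orientations are given as [roll, pitch, yaw] about the fixed x, y, z axes, in that order (R = Rz(yaw) Ry(pitch) Rx(roll)).
In Python, from rig import readout, imaging, workorder, finder gives the robot as it stands.
- The arm moves only by the tool jog_arm, never from a script. Its argument "deltas" is a list of rows, each a list of 3 entries, a list of its own where there are three numbers: the finger opening in m, from 0 to 0.0854, then the shift along the tool's x, y, z in m, then the turn, a rotation vector about the tool's x, y, z in rad. In form: [[hand, [dx, dy, dz], [wx, wy, wz]], ...]. A call has 1 to 8 rows; each row shifts and turns the commanded pose from where the row before left it, along the tool's axes as they then stand; what a row does not reach is not made up. A row lasts 1/10 s, in which the tool goes at most 50 mm and 8.59 degrees, less where a joint would pass 70% of its speed; a pose out of reach is approached as far as the arm can. A call with a gripper value outside its range is refused whole. The fingers move at their own pace and stop on an object; "squeeze" is the grip in N (left out, the last holds). Time passes only in rows, so rows that do not move let the fingers close. It gives the time, the measured TCP pose, the force and the opening at its end, in the units of the state.
- readout.state(): the state, without advancing time (a new reading comes with each control period).
- imaging.get_image(name): name is "scene" or "top" or "wrist"; returns a dict with "color" (384x512x3 uint8, blue, green, red), "K" (3x3 intrinsics, pixels), "dist" ([k1, k2, p1, p2, k3] as OpenCV has them; the pictures are not rectified), "cam_to_world" (4x4, takes a point from camera to world coordinates); the wrist camera has in their place "T_tool_cam" (4x4, takes a point from camera to tool coordinates, whose origin is the TCP and whose axes are the tool frame's). Camera axes: x right, y up, looking along -z (the intrinsics and any distortion apply to the point x, -y, -z); pixel columns grow to the right and rows downward; lengths in m; the calibration is good to about 2 mm. A picture is of the moment at which its call begins: read the wrist's pose just before it. There is no depth.
- workorder.job_done(): hands the job in, once; it reports no verdict.
Trained networks look in a picture, given as the dict that the camera call returned (one of the last four; its "shot" number tells which), for a name from the list of things; names that differ only in an ending like _2 or _b are one class to them, and where a whole thing is asked for, a point or a joint stands for the part that bears it (a point fixed in the world has none). Each returns a list of dicts, best first, with "score" (0 to 1); they miss things now and then, are a little off and sometimes report something else, mostly with a low value. They report only what shows in the picture. A call takes as long as a camera call. They do not tell look-alikes from the thing itself.
- finder.boxes_of(picture, label): "location" ([column, row] as shares, 0 to 1, of the picture: columns of its width, rows of its height, amid what is visible of it).
The state is a dict: "t": time; "joint_pos": joint angles; "dq": joint speeds; "tau": joint torques, N m; "eef_pos": TCP position; "tcp_rot": TCP orientation; "ft_force": force on the tool from outside, world axes, zero at the start; "moment": the same for the moment, N m; "width": opening from 0.0 (shut) to 1.0 (fully open).
Only numpy, scipy, OpenCV 4.12 (cv2) and the standard library are available. Lean on these libraries where they do the work, as an engineer would, in place of code of your own. Each camera call takes 0.05 s, during which the arm holds its last target.

## Working session

There is one attempt and no reset: what is moved stays moved. The work goes in short steps, Python scripts to look and compute and a tool call to move; the robot and the scene stay as the last step left them, time stands still between calls to the robot, and variables do not carry over. Pictures are saved under pics/ and viewed, and the job is handed in when it is done.

Besides the shell and the picture viewer there is one more tool, called after ">>>" as name(argument=value, ...), one argument or row to a line, values as JSON. jog_arm: Moves the arm, as the interface text tells. Its arguments: {"type":"object","properties":{"deltas":{"type":"array"},"squeeze":{"type":"number"}},"required":["deltas"]}

```bash
mkdir -p pics; ls
python3 - <<'E'
from rig import readout, imaging
import cv2,json
print(readout.state())
for n in ["scene","top"]:
    p=imaging.get_image(n); cv2.imwrite(f"pics/{n}1.png",p["color"]); print(n,p["K"],p["dist"],p["cam_to_world"])
E
```

```text
pics
{'t': 0.0, 'joint_pos': array([65.30341339, 23.60085248, -0.72812662, 91.50652796,  0.32125347,
       64.98827611, -4.70796405]), 'dq': array([ 0.04461312, -0.14720015, -0.06509428, -0.06080059, -0.00127222,
       -0.05544316, -0.01656076]), 'tau': array([-1.19371605e-03, -6.00628424e+01,  6.81396760e-01, -2.99406928e+01,
        1.36562777e-02,  1.06202354e-02,  1.82371259e-06]), 'eef_pos': array([ 0.22160591, -0.58385108,  0.23042628]), 'tcp_rot': array([-85.66170056,  89.90638635, 115.13045581]), 'ft_force': array([ 0.17161085, -0.67210651, -0.20476912]), 'moment': array([ 0.00917339,  0.02404897, -0.01525396]), 'width': 1.0002072340519161}
scene [[400.28919982   0.         256.70491924]
 [  0.         400.28919982 186.59823578]
 [  0.           0.           1.        ]] [-0.02157903  0.          0.          0.          0.        ] [[-0.45475621 -0.71424665  0.53202304  1.07143493]
 [ 0.89047754 -0.35411232  0.28575201  0.29792201]
 [-0.0157015   0.60370207  0.79705538  0.97173352]
 [ 0.          0.          0.          1.        ]]
top [[392.29228518   0.         251.40274046]
 [  0.         392.29228518 191.88274754]
 [  0.           0.           1.        ]] [-0.10202778  0.          0.          0.          0.        ] [[-0.00465358  0.99902118 -0.04398887  0.48089051]
 [-0.99984451 -0.00539661 -0.01678766 -0.00179524]
 [-0.01700862  0.0439039   0.99889096  1.10790683]
 [ 0.          0.          0.          1.        ]]
```

View pics/scene1.png

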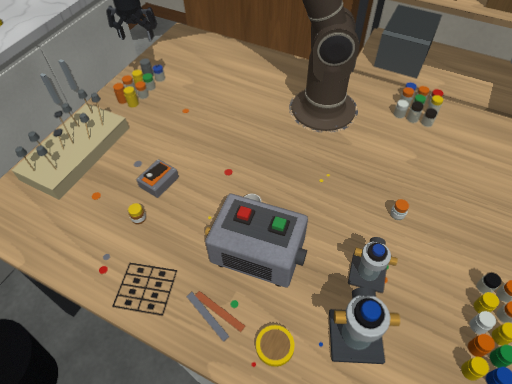

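View pics/top1.png

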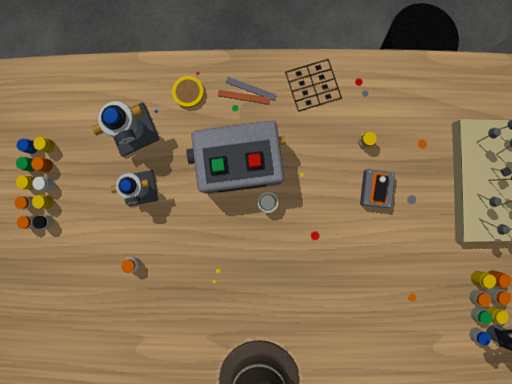

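The top view shows the fan box at (378,188) with its white dot near (382,179). The small filter's button is at (127,186) with the big look-alike at (115,117), the green key is at (219,165) and the red at (255,160). The cup at (268,203), yellow jar at (370,139) and orange jar at (129,265) are the things to leave alone. Next I'll compute positions from both cameras.

```bash
cat > h.py <<'E'
import numpy as np, cv2
def ray(p,px,T=None):
    T=np.array(p["cam_to_world"]) if T is None else T
    u=cv2.undistortPoints(np.array([[px]],float),np.array(p["K"]),np.array(p["dist"]))[0,0]
    d=T[:3,:3]@np.array([u[0],-u[1],-1.]); return T[:3,3],d
def atz(p,px,z,T=None):
    o,d=ray(p,px,T); return o+d*(z-o[2])/d[2]
E
python3 - <<'E'
from rig import imaging,finder
from h import *
names={"rocker_on_end":.061,"rocker_off_end":.05,"fan_box":.04,"vent_top":.135,"start_key_top":.152,"stop_key_top":.152,"mixing_cup":.03,"jar_yellow":.05,"jar_orange":.05,"compressor":.13}
for c in ["scene","top"]:
    p=imaging.get_image(c)
    for n,z in names.items():
        for r in finder.boxes_of(p,n)[:3]:
            l=r["location"]; px=[l[0]*512,l[1]*384]
            print(c,n,round(r["score"],2),np.round(px,1),np.round(atz(p,px,z),4))
    cv2.imwrite(f"pics/{c}_fan.png",cv2.resize((p["color"][150:225,340:415] if c=="top" else p["color"][145:215,120:190]),None,fx=7,fy=7,interpolation=cv2.INTER_CUBIC))
E
```

```text
scene rocker_on_end 0.76 [154.2 171.4] [ 0.5481 -0.3259  0.061 ]
scene rocker_on_end 0.59 [157.  178.4] [ 0.5661 -0.303   0.061 ]
scene rocker_off_end 0.61 [156.7 173.9] [ 0.5463 -0.321   0.05  ]
scene fan_box 0.94 [158.4 178.1] [ 0.5516 -0.3137  0.04  ]
scene vent_top 0.67 [371.3 310.8] [0.6992 0.366  0.135 ]
scene vent_top 0.58 [376.4 252.1] [0.5594 0.3345 0.135 ]
scene start_key_top 0.71 [277.4 221.5] [0.596  0.0967 0.152 ]
scene stop_key_top 0.69 [242.  208.8] [0.6016 0.0029 0.152 ]
scene jar_yellow 0.75 [135.  212.5] [ 0.6866 -0.2942  0.05  ]
scene compressor 0.8 [255.  240.7] [0.6561 0.0663 0.13  ]
top rocker_on_end 0.75 [378.6 188.1] [ 0.5354 -0.3262  0.061 ]
top rocker_off_end 0.75 [379.4 189.6] [ 0.5319 -0.3316  0.05  ]
top rocker_off_end 0.35 [376.5 188.9] [ 0.5338 -0.3238  0.05  ]
top fan_box 0.63 [376.  190.4] [ 0.5302 -0.3253  0.04  ]
top vent_top 0.7 [108.4 113.3] [0.7277 0.381  0.135 ]
top vent_top 0.47 [126.6 184.8] [0.5433 0.3296 0.135 ]
top vent_top 0.17 [238.4 152.9] [0.6214 0.0466 0.135 ]
top start_key_top 0.7 [218.5 165.8] [0.5874 0.0946 0.152 ]
top start_key_top 0.7 [378.1 187.7] [ 0.5316 -0.2967  0.152 ]
top stop_key_top 0.6 [255.4 162. ] [0.5962 0.0042 0.152 ]
top mixing_cup 0.77 [266.8 200.7] [ 0.5038 -0.0259  0.03  ]
top mixing_cup 0.36 [234.9 154. ] [0.6336 0.0615 0.03  ]
top mixing_cup 0.19 [122.7 184.6] [0.5508 0.3767 0.03  ]
top jar_yellow 0.75 [365.1 142.2] [ 0.6616 -0.2951  0.05  ]
top jar_yellow 0.55 [218.9 161.4] [0.6109 0.104  0.05  ]
top jar_orange 0.75 [131.  266.1] [0.3265 0.3454 0.05  ]
top jar_orange 0.29 [379.9 187.8] [ 0.5367 -0.3332  0.05  ]
top compressor 0.79 [235.2 156.1] [0.6141 0.0549 0.13  ]
top compressor 0.42 [378.9 187.6] [ 0.533  -0.3055  0.13  ]
```

```bash
cd pics; python3 -c "
import cv2;a=cv2.resize(cv2.imread('scene_fan.png'),(390,390));b=cv2.resize(cv2.imread('top_fan.png'),(390,390))
cv2.imwrite('fan1.png',cv2.hconcat([a,b]))"
```

```text
(no output)
```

View pics/fan1.png

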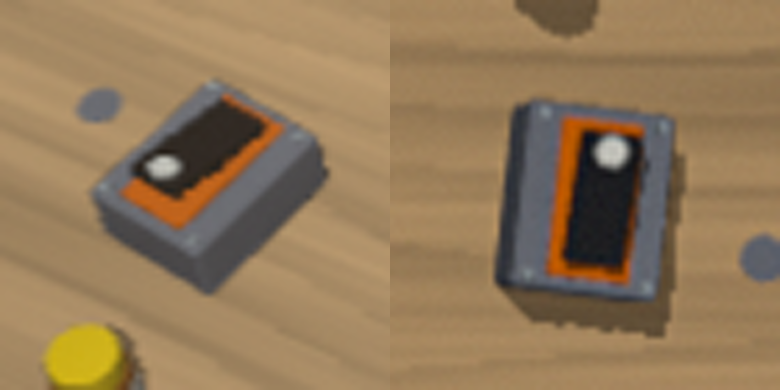

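```bash
cat >> h.py <<'E'
def tri(rs):
    A=np.zeros((3,3));b=np.zeros(3)
    for o,d in rs:
        d=d/np.linalg.norm(d);P=np.eye(3)-np.outer(d,d);A+=P;b+=P@o
    x=np.linalg.solve(A,b)
    return x,[round(float(np.linalg.norm((np.eye(3)-np.outer(d,d)/(d@d))@(x-o))),4) for o,d in rs]
E
python3 - <<'E'
from rig import imaging
from h import *
def blob(p,lo,hi,c,r=16):
    hsv=cv2.cvtColor(p["color"],cv2.COLOR_BGR2HSV); m=cv2.inRange(hsv,np.array(lo),np.array(hi))
    n,l,s,ce=cv2.connectedComponentsWithStats(m)
    k=[(np.linalg.norm(ce[i]-c),i) for i in range(1,n) if s[i,4]>15]
    k=min(k); return ce[k[1]],s[k[1]]
P={c:imaging.get_image(c) for c in ["scene","top"]}
for n,lo,hi,cs,ct,z in [("vent",(105,150,60),(125,255,255),(376,248),(125,186),.135),("green",(50,120,50),(85,255,255),(279,225),(219,165),.152),("red",(0,150,80),(6,255,255),(244,214),(255,160),.152)]:
    a,sa=blob(P["scene"],lo,hi,np.array(cs)); b,sb=blob(P["top"],lo,hi,np.array(ct))
    print(n,a.round(1),sa,b.round(1),sb,np.round(atz(P["scene"],a,z),4),np.round(atz(P["top"],b,z),4),tri([ray(P["scene"],a),ray(P["top"],b)]))
a=(149.3,175.0);b=(382.7,179.2)
print("dot",atz(P["scene"],a,.061),atz(P["top"],b,.061),tri([ray(P["scene"],a),ray(P["top"],b)]))
# top box corners
for px in [(526,105),(672,125),(655,295),(522,285)]: print(atz(P["top"],((px[0]-390)/5.2+340,px[1]/5.2+150),.04))
im=np.hstack([cv2.resize(P["scene"]["color"][225:300,340:415],(390,390),interpolation=2),cv2.resize(P["top"]["color"][150:225,95:170],(390,390),interpolation=2)]);cv2.imwrite("pics/vent1.png",im)
E
```

```text
vent [378.4 249.6] [373 244  12  13 121] [125.2 184.8] [120 179  12  12 116] [0.551  0.3367 0.135 ] [0.5434 0.3334 0.135 ] (array([0.54409521, 0.33723189, 0.12383951]), [0.0, 0.0])
green [278.7 223.5] [272 217  14  14 152] [217.5 164.5] [211 158  14  14 162] [0.5997 0.1018 0.152 ] [0.5908 0.0973 0.152 ] (array([0.59227197, 0.09863581, 0.13911823]), [0.0, 0.0])
red [243.6 212.9] [237 206  15  15 159] [254.1 159.8] [248 153  13  14 150] [0.6104 0.012  0.152 ] [0.6016 0.0073 0.152 ] (array([0.60322203, 0.0075355 , 0.13926603]), [0.0001, 0.0001])
dot [ 0.56569797 -0.33091774  0.061     ] [ 0.55925813 -0.33784982  0.061     ] (array([ 0.55949401, -0.34047935,  0.04908957]), [0.0013, 0.0013])
[ 0.58578273 -0.29898758  0.04      ]
[ 0.57495945 -0.3772739   0.04      ]
[ 0.48511701 -0.3662183   0.04      ]
[ 0.49089118 -0.2951263   0.04      ]
```

View pics/vent1.png

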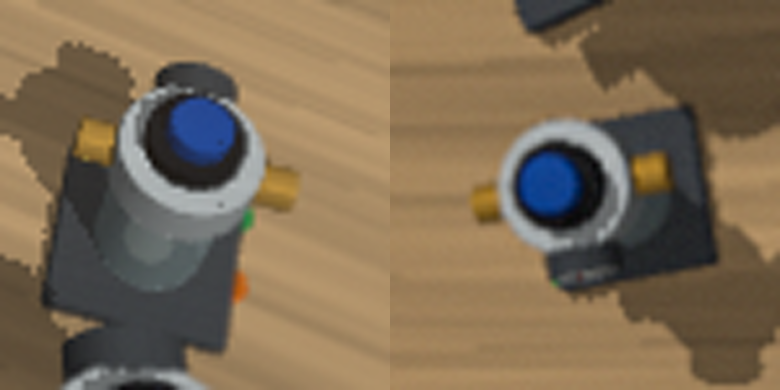

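```bash
cat >> h.py <<'E'
from scipy.spatial.transform import Rotation as R
def pose():
    from rig import readout
    s=readout.state(); T=np.eye(4); T[:3,:3]=R.from_euler("xyz",s["tcp_rot"],degrees=True).as_matrix(); T[:3,3]=s["eef_pos"]; return s,T
def plan(target,yz=None):
    """tool-frame shift to target; yz: desired world dir of tool y (horizontal), tool x down"""
    s,T=pose(); d=T[:3,:3].T@(np.array(target)-T[:3,3]); print("t",s["t"],"pos",T[:3,3].round(4),"F",s["ft_force"].round(1),"w",round(s["width"],2))
    print("shift",d.round(4))
    if yz is not None:
        x=np.array([0,0,-1.]);best=None
        for sg in (1,-1):
            y=sg*np.array([yz[0],yz[1],0])/np.hypot(*yz); Rd=np.c_[x,y,np.cross(x,y)]
            w=R.from_matrix(T[:3,:3].T@Rd).as_rotvec(); print("rotvec",w.round(4))
E
python3 - <<'E'
from rig import imaging
from h import *
s,T=pose(); print(T.round(3)); plan([.48,-.335,.22],[1,-.08])
p=imaging.get_image("wrist"); print(p["K"],p["dist"],p["T_tool_cam"]); cv2.imwrite("pics/w1.png",p["color"])
E
```

```text
[[-0.     0.355 -0.935  0.222]
 [ 0.    -0.935 -0.355 -0.584]
 [-1.    -0.     0.     0.231]
 [ 0.     0.     0.     1.   ]]
t 1.3 pos [ 0.2218 -0.5843  0.2313] F [ 0.4 -0.1 -1.2] w 1.0
shift [ 0.0113 -0.1415 -0.3299]
rotvec [-1.1282  0.      0.    ]
rotvec [ 2.0134  0.     -0.    ]
[[330.79815737   0.         250.15166643]
 [  0.         330.79815737 189.47122658]
 [  0.           0.           1.        ]] [-0.09087218  0.          0.          0.          0.        ] [[ 1.71207738e-03  2.92600128e-01 -9.56233357e-01 -1.43281243e-01]
 [ 9.99998375e-01 -1.04146751e-03  1.47175483e-03 -3.36986117e-04]
 [-5.65250319e-04 -9.56234323e-01 -2.92601436e-01 -7.42167450e-02]
 [ 0.00000000e+00  0.00000000e+00  0.00000000e+00  1.00000000e+00]]
```

View pics/w1.png

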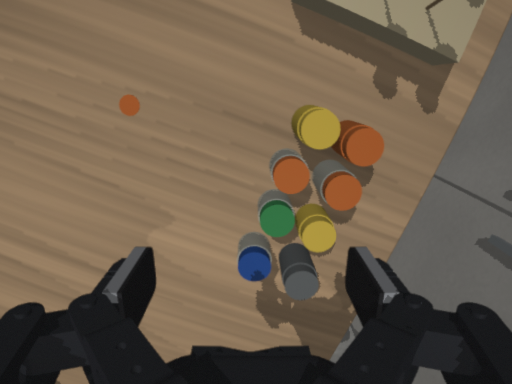

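>>> jog_arm(
  deltas=[
    [0,[0.001,-0.017,-0.035],[0,0,0]],
    [0,[0.001,-0.017,-0.035],[0,0,0]],
    [0,[0.001,-0.017,-0.035],[0,0,0]],
    [0,[0.001,-0.017,-0.035],[0,0,0]],
    [0,[0.001,-0.017,-0.035],[0,0,0]],
    [0,[0.001,-0.017,-0.035],[0,0,0]],
    [0,[0.001,-0.017,-0.035],[0,0,0]],
    [0,[0.001,-0.017,-0.035],[0,0,0]],
  ],
  squeeze=40,
)

```text
t: 2.15
eef_pos: [0.4363, -0.3566, 0.2235]
tcp_rot: [114.7, 90.0, -44.5]
ft_force: [0.4, -0.4, -0.2]
width: -0.002
```

```bash
python3 -c "
from h import *
plan([.45,-.33,.22],[-.08,-1])"
```

```text
t 2.15 pos [ 0.4363 -0.3566  0.2235] F [ 0.4 -0.4 -0.2] w -0.0
shift [ 0.0035 -0.02   -0.0223]
rotvec [ 4.425e-01 -3.000e-04 -4.000e-04]
rotvec [-2.6991e+00  6.0000e-04 -5.0000e-04]
```

>>> jog_arm(
  deltas=[
    [0,[0.003,-0.02,-0.02],[0,0,0]],
    [0,[0,0,0],[0.11,0,0]],
    [0,[0,0,0],[0.11,0,0]],
    [0,[0,0,0],[0.11,0,0]],
    [0,[0,0,0],[0.11,0,0]],
    [0,[0,0,0],[0,0,0]],
  ],
)

```text
t: 2.75
eef_pos: [0.447, -0.332, 0.2204]
tcp_rot: [111.1, 90.0, -73.4]
ft_force: [0.5, 0.7, 0.3]
width: 0.005
```

Run:
```python
from rig import imaging,finder
from h import *
s,T=pose();p=imaging.get_image("wrist");cv2.imwrite("pics/w2.png",p["color"]);np.save("T2.npy",T)
plan([.559,-.336,.12],[-.08,-1])
for r in finder.boxes_of(p,"rocker_on_end")[:2]:print(r)
```

```text
t 2.8 pos [ 0.447  -0.3319  0.2203] F [-0.6 -0.4  0.7] w -0.0
shift [ 0.1003 -0.0043 -0.112 ]
rotvec [ 0.0051 -0.     -0.0001]
rotvec [-3.1365e+00  2.0000e-04 -0.0000e+00]
{'location': [0.4748, 0.1828], 'score': 0.64}
```

View pics/w2.png

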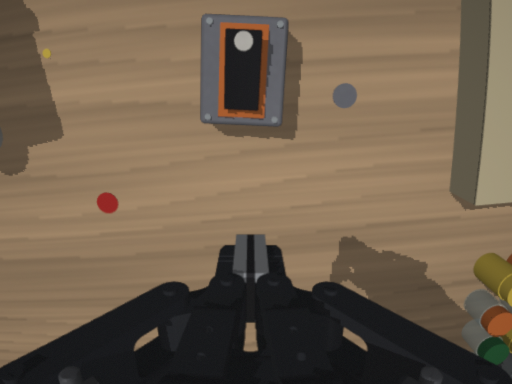

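The wrist view shows the dot at (243,41) on the far end of the rocker and the box corners at (207,20), (282,24), (275,119) and (207,117). The shut fingertips are at (251,237).

Run:
```python
from rig import imaging
from h import *
s,T=pose();p=imaging.get_image("wrist");Tc=T@np.array(p["T_tool_cam"])
d=atz(p,(243.5,41),.061,Tc);print(d)
c=[atz(p,q,.04,Tc) for q in [(202,15),(288,17),(282,126),(201,122)]]
for k in c: print(k.round(4))
# compare table marks across cams: grey disc (345,95), red disc (107,203)
print("grey",atz(p,(345,95),0,Tc),"red",atz(p,(107.5,203),0,Tc))
t=imaging.get_image("top");sc=imaging.get_image("scene")
print("top grey",atz(t,(411.5,200),0),"red",atz(t,(315,236),0)); print("scene red",atz(sc,(228.5,172),0))
print(tri([ray(t,(382.7,179.2)),ray(p,(243.5,41),Tc)]),tri([ray(sc,(149.3,175.)),ray(p,(243.5,41),Tc)]))
```

```text
[ 0.56126029 -0.33411665  0.061     ]
[ 0.5895 -0.2982  0.04  ]
[ 0.582  -0.3756  0.04  ]
[ 0.4839 -0.3651  0.04  ]
[ 0.4936 -0.2871  0.04  ]
grey [ 0.50792767 -0.43774839  0.        ] red [ 0.40525029 -0.15854655  0.        ]
top grey [ 0.50401127 -0.44025162  0.        ] red [ 0.40431974 -0.16176704  0.        ]
scene red [ 0.41096306 -0.1558722   0.        ]
(array([ 0.55900569, -0.33413289,  0.07301574]), [0.0007, 0.0007]) (array([ 0.56232887, -0.33437866,  0.05548195]), [0.0005, 0.0005])
```

>>> jog_arm(
  deltas=[
    [0,[0.02,-0.002,-0.038],[0,0,0]],
    [0,[0.03,-0.002,-0.038],[0,0,0]],
    [0,[0.03,-0.002,-0.04],[0,0,0]],
    [0,[0.04,0,0],[0,0,0]],
    [0,[0.02,0,0],[0,0,0]],
    [0,[0,0,0],[0,0,0]],
    [0,[0,0,0],[0,0,0]],
  ],
)

```text
t: 3.7
eef_pos: [0.563, -0.3352, 0.0807]
tcp_rot: [-31.3, 90.0, 144.3]
ft_force: [0.9, 0.3, 1.4]
width: -0.0
```

Run:
```python
from rig import imaging
from h import *
plan([.563,-.335,.048])
ims=[imaging.get_image(n)["color"] for n in ("scene","top","wrist")]
f=lambda i,x,y,w:cv2.resize(i[y:y+w,x:x+w],(380,380),interpolation=2)
cv2.imwrite("pics/f3.png",np.hstack([f(ims[0],110,110,100),f(ims[1],330,140,100)]))
cv2.imwrite("pics/w3.png",ims[2])
```

```text
t 3.7 pos [ 0.563  -0.3352  0.0807] F [0.9 0.3 1.4] w -0.0
shift [ 0.0327 -0.0002  0.    ]
```

View pics/f3.png

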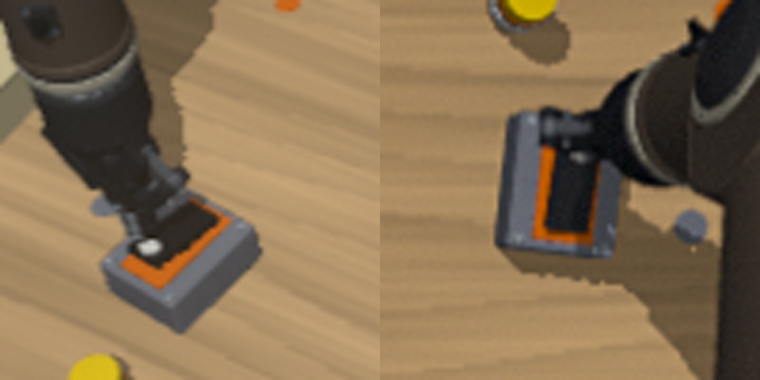

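View pics/w3.png

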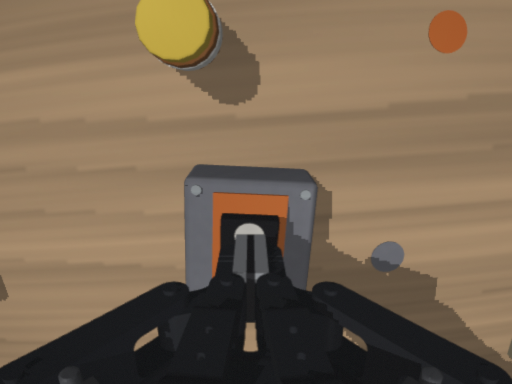

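The fingertips stand above the dot, whose upper edge is at row 223 in the wrist view, centred on column 249.

Run:
```python
from rig import imaging
from h import *
s,T=pose();p=imaging.get_image("wrist");Tc=T@np.array(p["T_tool_cam"])
for q in [(249,223),(234,235),(264,235),(222,214),(277,214)]: print(q,atz(p,q,.061,Tc).round(4))
```

```text
(249, 223) [ 0.5687 -0.3352  0.061 ]
(234, 235) [ 0.5623 -0.3265  0.061 ]
(264, 235) [ 0.5611 -0.3428  0.061 ]
(222, 214) [ 0.575  -0.3212  0.061 ]
(277, 214) [ 0.5728 -0.3505  0.061 ]
```

>>> jog_arm(
  deltas=[
    [0,[0.006,0,0],[0,0,0]],
    [0,[0.006,0,0],[0,0,0]],
    [0,[0.004,0,0],[0,0,0]],
    [0,[0.004,0,0],[0,0,0]],
    [0,[0.004,0,0],[0,0,0]],
    [0,[0.003,0,0],[0,0,0]],
    [0,[0.002,0,0],[0,0,0]],
    [0,[0,0,0],[0,0,0]],
  ],
)

```text
t: 4.7
eef_pos: [0.5643, -0.3351, 0.0523]
tcp_rot: [166.8, 89.9, -17.6]
ft_force: [0.8, 0.1, 6.6]
width: 0.005
```

>>> jog_arm(
  deltas=[
    [0,[0.001,0,0],[0,0,0]],
    [0,[0.001,0,0],[0,0,0]],
    [0,[0,0,0],[0,0,0]],
    [0,[0,0,0],[0,0,0]],
  ],
)

```text
t: 5.1
eef_pos: [0.5644, -0.3351, 0.0519]
tcp_rot: [163.7, 89.8, -20.7]
ft_force: [-2.3, 2.5, 17.5]
width: -0.003
```

>>> jog_arm(
  deltas=[
    [0,[0.001,0,0],[0,0,0]],
    [0,[0,0,0],[0,0,0]],
    [0,[0,0,0],[0,0,0]],
  ],
)

```text
t: 5.4
eef_pos: [0.5645, -0.3352, 0.0518]
tcp_rot: [162.3, 89.8, -22.1]
ft_force: [-3.7, 3.7, 24.6]
width: 0.001
```

>>> jog_arm(
  deltas=[
    [0,[-0.01,0,0],[0,0,0]],
    [0,[-0.03,0,0],[0,0,0]],
    [0,[-0.04,0,0],[0,0,0]],
    [0,[-0.04,0,0.04],[0,0,0]],
    [0,[-0.02,0,0.045],[0,0,0]],
    [0,[0,0,0.02],[0,0,0]],
    [0,[0,0,0],[0,0,0]],
  ],
)

```text
t: 6.1
eef_pos: [0.4597, -0.3281, 0.1845]
tcp_rot: [50.0, 89.9, -134.6]
ft_force: [0.3, 0.1, -0.1]
width: -0.002
```

Run:
```python
from rig import imaging
from h import *
plan([.47,.075,.215],[-.08,-1])
sc=imaging.get_image("scene")["color"];ims=imaging.get_image("wrist")["color"]
f=lambda i,x,y,w:cv2.resize(i[y:y+w,x:x+w],(380,380),interpolation=2)
cv2.imwrite("pics/f4.png",np.hstack([f(sc,115,140,70),f(ims,180,0,150)]))
```

```text
t 6.1 pos [ 0.4597 -0.3281  0.1845] F [ 0.3  0.1 -0.1] w -0.0
shift [-0.0309 -0.4026  0.0221]
rotvec [-0.0004  0.0009 -0.001 ]
rotvec [ 3.1412e+00 -1.6000e-03 -1.4000e-03]
```

View pics/f4.png

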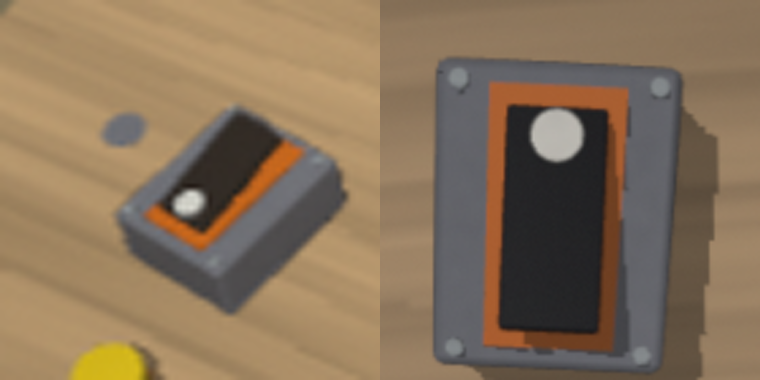

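The rocker has tipped over: the dotted end is down in both views, with its dot at (188,203) in the scene crop. Next is the filter.

>>> jog_arm(
  deltas=[
    [0,[-0.04,0,0.01],[0,0,0]],
    [0,[-0.03,-0.03,0.005],[0,0,0]],
    [0,[0,-0.045,0.005],[0,0,0]],
    [0,[0,-0.045,0.005],[0,0,0]],
    [0,[0,-0.045,0.005],[0,0,0]],
    [0,[0,-0.045,0.005],[0,0,0]],
    [0,[0,-0.045,0.005],[0,0,0]],
    [0,[0,-0.045,0.005],[0,0,0]],
  ],
)

```text
t: 7.0
eef_pos: [0.4417, -0.0221, 0.2534]
tcp_rot: [-60.9, 90.0, 114.7]
ft_force: [0.1, 0.1, -0.4]
width: -0.0
```

>>> jog_arm(
  deltas=[
    [0,[0,-0.045,0.005],[0,0,0]],
    [0,[0,-0.045,0.005],[0,0,0]],
    [0,[0,-0.045,0.005],[0,0,0]],
    [0,[0,-0.045,0.005],[0,0,0]],
    [0,[0,-0.045,0.005],[0,0,0]],
    [0,[0,-0.045,0.005],[0,0,0]],
    [0,[0,-0.045,0.003],[0,0,0]],
    [0,[0,0,0],[0,0,0]],
  ],
)

```text
t: 7.8
eef_pos: [0.4308, 0.2998, 0.2531]
tcp_rot: [-59.4, 89.7, 116.7]
ft_force: [-0.2, 0.6, -0.2]
width: 0.001
```

Run:
```python
from rig import imaging
from h import *
plan([.44,.335,.25],[-.08,-1])
s,T=pose();p=imaging.get_image("wrist");cv2.imwrite("pics/w5.png",p["color"])
```

```text
t 7.8 pos [0.4308 0.2998 0.2531] F [-0.2  0.6 -0.2] w 0.0
shift [ 0.0032 -0.0357 -0.0068]
rotvec [0.0118 0.0027 0.0045]
rotvec [-3.1298 -0.0071  0.0042]
```

View pics/w5.png

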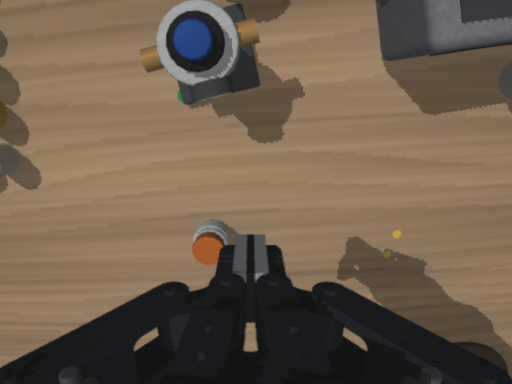

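Run:
```python
from rig import imaging
from h import *
s,T=pose();p=imaging.get_image("wrist");Tc=T@np.array(p["T_tool_cam"])
m=cv2.inRange(cv2.cvtColor(p["color"],cv2.COLOR_BGR2HSV),np.array((105,150,60)),np.array((125,255,255)))
n,l,st,ce=cv2.connectedComponentsWithStats(m);i=1+st[1:,4].argmax();print(st[i],ce[i])
x=atz(p,ce[i],.135,Tc);print(x); e=[atz(p,(st[i][0]+k*st[i][2],ce[i][1]),.135,Tc) for k in (0,1)];print("diam",np.linalg.norm(e[0]-e[1]))
plan([x[0],x[1],.155],[-.08,-1])
```

```text
[ 168   20   39   42 1280] [187.03359375  40.68359375]
[0.54338791 0.33604286 0.135     ]
diam 0.029067806547044342
t 7.9 pos [0.432  0.2939 0.2527] F [ 0.2 -1.4 -0.4] w -0.0
shift [ 0.0974 -0.0501 -0.1082]
rotvec [0.0063 0.0023 0.0002]
rotvec [-3.1353e+00 -4.0000e-04  3.7000e-03]
```

>>> jog_arm(
  deltas=[
    [0,[0,-0.02,-0.035],[0,0,0]],
    [0,[0.02,-0.02,-0.035],[0,0,0]],
    [0,[0.02,-0.008,-0.02],[0,0,0]],
    [0,[0.03,0,0],[0,0,0]],
    [0,[0,0,0],[0,0,0]],
    [0,[0,0,0],[0,0,0]],
    [0,[0,0,0],[0,0,0]],
  ],
)

```text
t: 8.6
eef_pos: [0.5265, 0.333, 0.1854]
tcp_rot: [-144.7, 89.9, 30.8]
ft_force: [-0.4, 0.1, 0.4]
width: -0.001
```

Run:
```python
from rig import imaging
from h import *
s,T=pose();p=imaging.get_image("wrist");Tc=T@np.array(p["T_tool_cam"]);cv2.imwrite("pics/w6.png",p["color"])
m=cv2.inRange(cv2.cvtColor(p["color"],cv2.COLOR_BGR2HSV),np.array((105,150,60)),np.array((125,255,255)))
n,l,st,ce=cv2.connectedComponentsWithStats(m);i=1+st[1:,4].argmax();print(st[i],ce[i])
x=atz(p,ce[i],.135,Tc);print(x)
plan([x[0],x[1],.145],[-.08,-1]);print(s["joint_pos"].round(1))
```

```text
[ 219  160   49   48 1824] [242.98355263 183.67817982]
[0.54527982 0.33632989 0.135     ]
t 8.65 pos [0.5266 0.3331 0.1857] F [ 0.6 -0.   0.9] w -0.0
shift [ 0.0407 -0.0046 -0.0183]
rotvec [ 0.0024 -0.0022  0.0014]
rotvec [-3.1392e+00 -2.2000e-03 -3.5000e-03]
[ -16.4   28.5  -28.7   93.4   15.1   61.9 -143.7]
```

View pics/w6.png

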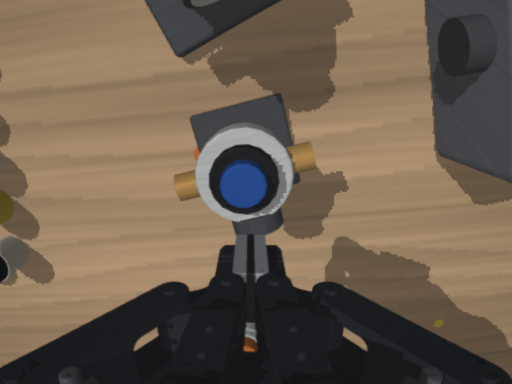

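>>> jog_arm(
  deltas=[
    [0,[0.01,-0.0045,-0.0185],[0,0,0]],
    [0,[0.02,0,0],[0,0,0]],
    [0,[0.01,0,0],[0,0,0]],
    [0,[0,0,0],[0,0,0]],
    [0,[0,0,0],[0,0,0]],
  ],
)

```text
t: 9.15
eef_pos: [0.5447, 0.3363, 0.1447]
tcp_rot: [-139.0, 90.0, 36.6]
ft_force: [0.8, -0.1, 0.2]
width: 0.003
```

Run:
```python
from rig import imaging
from h import *
plan([.5453,.3363,.128])
sc=imaging.get_image("scene")["color"];ims=imaging.get_image("wrist")["color"]
f=lambda i,x,y,w:cv2.resize(i[y:y+w,x:x+w],(380,380),interpolation=2)
cv2.imwrite("pics/f7.png",np.hstack([f(sc,330,200,100),f(ims,150,130,200)]))
```

```text
t 9.15 pos [0.5447 0.3363 0.1447] F [ 0.8 -0.1  0.2] w 0.0
shift [ 0.0167 -0.0001 -0.0005]
```

View pics/f7.png

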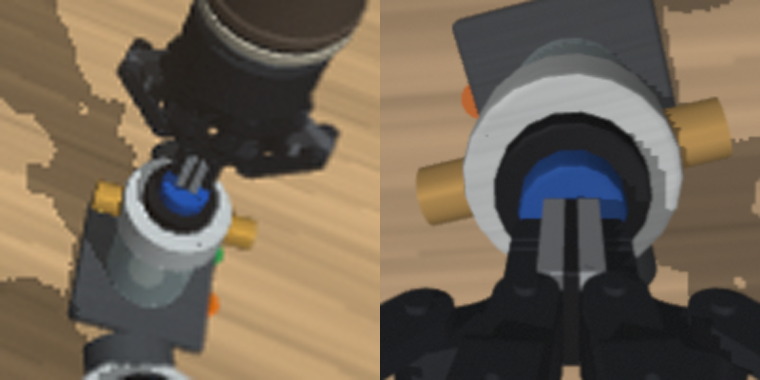

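The tips are centred over the small filter's button. I'll press it now.

>>> jog_arm(
  deltas=[
    [0,[0.006,0,0],[0,0,0]],
    [0,[0.004,0,0],[0,0,0]],
    [0,[0.004,0,0],[0,0,0]],
    [0,[0.003,0,0],[0,0,0]],
    [0,[0.001,0,0],[0,0,0]],
    [0,[0,0,0],[0,0,0]],
  ],
)

```text
t: 9.85
eef_pos: [0.5451, 0.3362, 0.128]
tcp_rot: [-168.4, 89.9, 7.2]
ft_force: [-4.3, -3.9, 18.7]
width: 0.002
```

>>> jog_arm(
  deltas=[
    [0,[0,0,0],[0,0,0]],
    [0,[0,0,0],[0,0,0]],
    [0,[0,0,0],[0,0,0]],
    [0,[0,0,0],[0,0,0]],
    [0,[0,0,0],[0,0,0]],
    [0,[0,0,0],[0,0,0]],
    [0,[0,0,0],[0,0,0]],
    [0,[0,0,0],[0,0,0]],
  ],
)

```text
t: 10.65
eef_pos: [0.5451, 0.3362, 0.128]
tcp_rot: [-166.4, 89.9, 9.2]
ft_force: [-5.1, -4.2, 18.7]
width: -0.0
```

>>> jog_arm(
  deltas=[
    [0,[0,0,0],[0,0,0]],
    [0,[0,0,0],[0,0,0]],
    [0,[0,0,0],[0,0,0]],
    [0,[0,0,0],[0,0,0]],
    [0,[0,0,0],[0,0,0]],
    [0,[0,0,0],[0,0,0]],
    [0,[0,0,0],[0,0,0]],
    [0,[0,0,0],[0,0,0]],
  ],
)

```text
t: 11.45
eef_pos: [0.5451, 0.3362, 0.128]
tcp_rot: [-167.5, 89.9, 8.0]
ft_force: [-4.3, -3.2, 18.2]
width: 0.001
```

>>> jog_arm(
  deltas=[
    [0,[0,0,0],[0,0,0]],
    [0,[0,0,0],[0,0,0]],
    [0,[0,0,0],[0,0,0]],
    [0,[-0.02,0,0],[0,0,0]],
    [0,[-0.04,0,0],[0,0,0]],
    [0,[-0.04,0,0.03],[0,0,0]],
    [0,[-0.02,0.01,0.05],[0,0,0]],
    [0,[0,0.02,0.04],[0,0,0]],
  ],
)

```text
t: 12.25
eef_pos: [0.426, 0.3183, 0.2464]
tcp_rot: [-124.0, 89.7, 51.6]
ft_force: [-0.3, 0.5, 1.0]
width: -0.001
```

Run:
```python
from rig import imaging
from h import *
plan([.48,.1,.25],[-.08,-1])
ims=imaging.get_image("wrist")["color"];cv2.imwrite("pics/w8.png",ims)
```

```text
t 12.25 pos [0.426  0.3183 0.2464] F [-0.3  0.5  1. ] w -0.0
shift [-0.0043  0.2136 -0.0702]
rotvec [ 0.0047 -0.0028  0.0042]
rotvec [-3.1369 -0.0065 -0.0044]
```

View pics/w8.png

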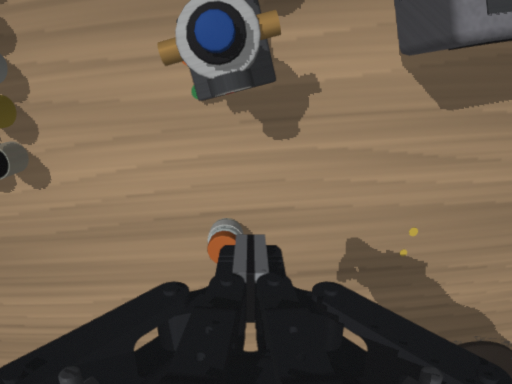

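The blue button at (214,31) has come back up. Next is the green key.

>>> jog_arm(
  deltas=[
    [0,[0,0.04,-0.012],[0,0,0]],
    [0,[0,0.04,-0.012],[0,0,0]],
    [0,[0,0.04,-0.012],[0,0,0]],
    [0,[0,0.04,-0.012],[0,0,0]],
    [0,[0,0.04,-0.012],[0,0,0]],
    [0,[0,0.013,-0.03],[0,0,0]],
    [0,[0,0,0],[0,0,0]],
    [0,[0,0,0],[0,0,0]],
  ],
)

```text
t: 13.1
eef_pos: [0.5005, 0.0962, 0.2432]
tcp_rot: [-6.4, 89.9, 169.1]
ft_force: [0.6, 0.5, -0.6]
width: 0.001
```

```bash
cat > g.py <<'E'
from rig import imaging
from h import *
import sys
s,T=pose();p=imaging.get_image("wrist");Tc=T@np.array(p["T_tool_cam"]);cv2.imwrite(sys.argv[1],p["color"])
m=cv2.inRange(cv2.cvtColor(p["color"],cv2.COLOR_BGR2HSV),np.array((50,120,40)),np.array((85,255,255)))
n,l,st,ce=cv2.connectedComponentsWithStats(m);i=1+st[1:,4].argmax();print(st[i],ce[i])
x=atz(p,ce[i],.152,Tc);print(x)
plan([x[0],x[1],.165],[-.08,-1])
E
python3 g.py pics/w9.png
```

```text
[ 211   38   50   52 1995] [235.71929825  63.54636591]
[0.591639   0.09928455 0.152     ]
t 13.15 pos [0.5    0.097  0.2434] F [ 1.  -0.  -1.2] w -0.0
shift [ 0.0782 -0.0093 -0.0913]
rotvec [0.0031 0.0014 0.0002]
rotvec [-3.1385e+00 -3.0000e-04  2.2000e-03]
```

View pics/w9.png

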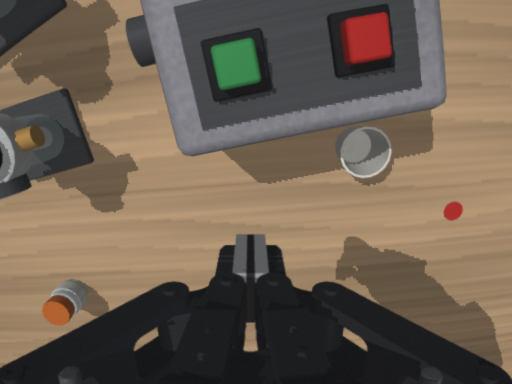

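>>> jog_arm(
  deltas=[
    [0,[0,-0.005,-0.045],[0,0,0]],
    [0,[0.02,-0.004,-0.046],[0,0,0]],
    [0,[0.03,0,0],[0,0,0]],
    [0,[0.025,0,0],[0,0,0]],
    [0,[0,0,0],[0,0,0]],
    [0,[0,0,0],[0,0,0]],
  ],
)

```text
t: 13.75
eef_pos: [0.5911, 0.0996, 0.1693]
tcp_rot: [-12.9, 89.9, 162.7]
ft_force: [0.2, -0.1, 0.8]
width: -0.0
```

```bash
python3 g.py pics/w10.png; python3 -c "
from rig import imaging
from h import *
plan([.5916,.0993,.144])
cv2.imwrite('pics/s10.png',cv2.resize(imaging.get_image('scene')['color'][160:280,190:310],(480,480)))"
```

```text
[ 220  196   63   53 2218] [251.12308386 219.58926961]
[0.59942346 0.09882133 0.152     ]
t 13.8 pos [0.5919 0.0995 0.1704] F [-0.3 -0.8 -0. ] w -0.0
shift [ 0.0054  0.0001 -0.0076]
rotvec [ 0.004  -0.0012  0.0006]
rotvec [-3.1376e+00 -1.0000e-03 -1.9000e-03]
t 13.8 pos [0.5919 0.0995 0.1704] F [-0.3 -0.8 -0. ] w -0.0
shift [0.0264 0.0003 0.0003]
```

View pics/w10.png

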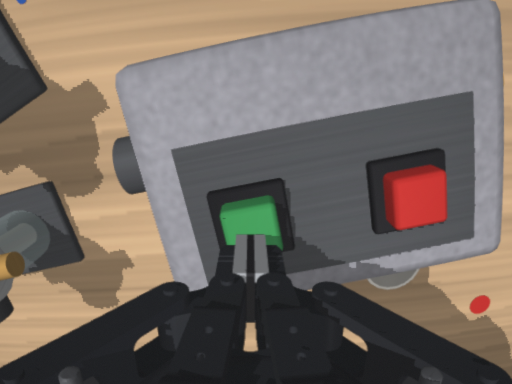

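View pics/s10.png

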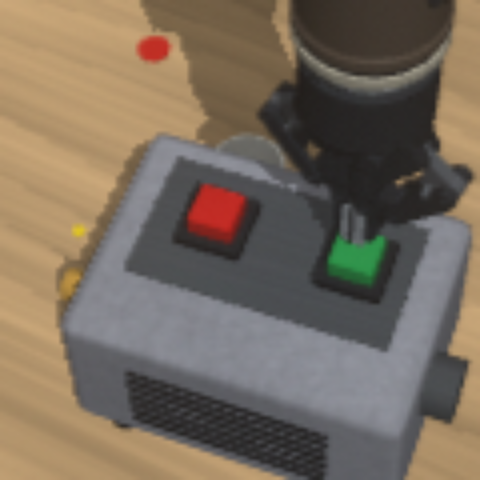

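The green key is under the tips (its far edge is at row 200 in the wrist view) and the red key at (415,197) is well clear.

>>> jog_arm(
  deltas=[
    [0,[0.008,0,0],[0,0,0]],
    [0,[0.006,0,0],[0,0,0]],
    [0,[0.004,0,0],[0,0,0]],
    [0,[0.004,0,0],[0,0,0]],
    [0,[0.003,0,0],[0,0,0]],
    [0,[0,0,0],[0,0,0]],
    [0,[0,0,0],[0,0,0]],
  ],
)

```text
t: 14.55
eef_pos: [0.5916, 0.0983, 0.1441]
tcp_rot: [53.1, 90.0, -131.3]
ft_force: [-2.0, -0.9, 3.6]
width: 0.003
```

>>> jog_arm(
  deltas=[
    [0,[0.001,0,0],[0,0,0]],
    [0,[0.001,0,0],[0,0,0]],
    [0,[0,0,0],[0,0,0]],
    [0,[0,0,0],[0,0,0]],
  ],
)

```text
t: 14.95
eef_pos: [0.5917, 0.0984, 0.1438]
tcp_rot: [151.5, 89.9, -33.0]
ft_force: [-7.1, -2.0, 17.5]
width: -0.002
```

>>> jog_arm(
  deltas=[
    [0,[-0.02,0,0],[0,0,0]],
    [0,[-0.04,0,0],[0,0,0]],
    [0,[-0.04,0,0.03],[0,0,0]],
    [0,[-0.02,0,0.045],[0,0,0]],
    [0,[0,0,0.045],[0,0,0]],
    [0,[0,0,0],[0,0,0]],
    [0,[0,0,0],[0,0,0]],
  ],
)

```text
t: 15.65
eef_pos: [0.4719, 0.1076, 0.2625]
tcp_rot: [166.7, 89.9, -17.7]
ft_force: [0.9, -0.1, 1.0]
width: 0.004
```

Run:
```python
from rig import imaging
from h import *
plan([.48,.1,.25])
w=imaging.get_image("wrist")["color"];cv2.imwrite("pics/w11.png",w)
sc=imaging.get_image("scene")["color"];cv2.imwrite("pics/s11.png",cv2.resize(sc,(768,576),interpolation=2))
t=imaging.get_image("top")["color"];cv2.imwrite("pics/t11.png",t)
```

```text
t 15.65 pos [0.4719 0.1076 0.2625] F [ 0.9 -0.1  1. ] w 0.0
shift [ 0.0125  0.007  -0.0086]
```

View pics/w11.png

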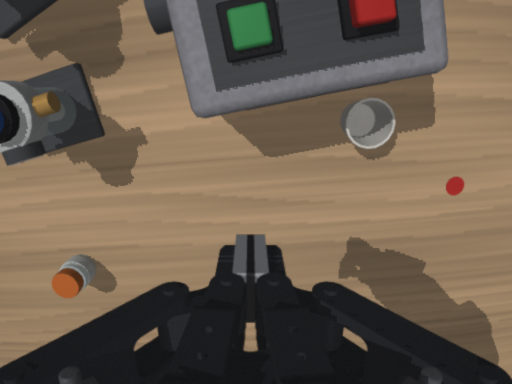

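View pics/s11.png

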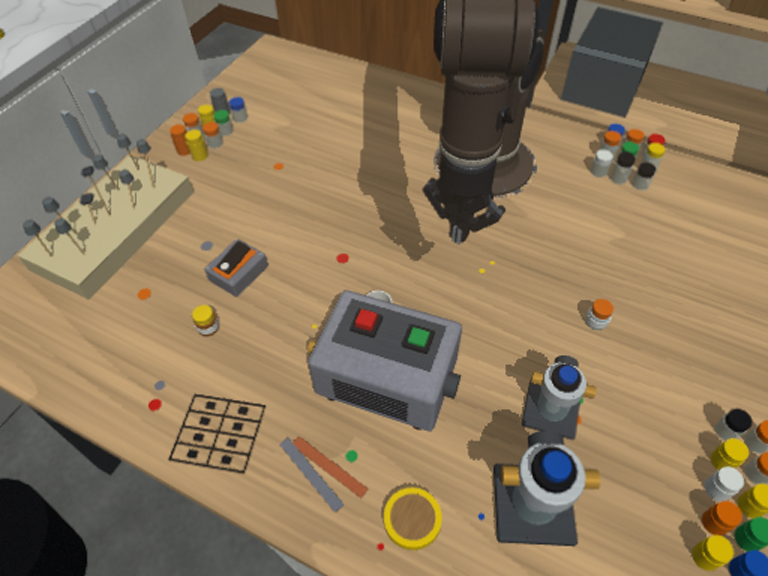

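View pics/t11.png

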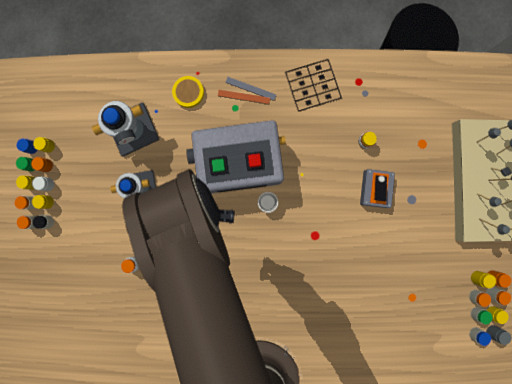

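The green key at (419,337) in the scene view sits low while the red at (367,321) stays up. The rocker is still over and the jars and cup are where they were. Handing in.

```bash
python3 -c "
from rig import workorder,readout
print(readout.state()['ft_force']); print(workorder.job_done())"
```

```text
[-0.7217945  -0.65572605 -0.39667619]
the job is handed in; nothing more can be done
None
```

The spraying corner is running as asked, and I handed the job in at about 15.8 s of the 61 s allowed. No verdict came back.

1. **Fan:** I pressed the dotted end of the rocker to its stop (about 25 N, fingertip at 51.8 mm). The pictures then showed the dotted end down, and it was still down at the end.
2. **Vent:** I pressed the smaller filter's blue button, whose measured diameter of about 29 mm fits the listed 30 mm. It was fully down (fingertip at 128 mm, about 18 N) for a little over 2 s, and the next picture showed it back up.
3. **Start key:** I pressed the green key to its stop (143.8 mm, 17.5 N). It stayed down after I lifted off, and I did not touch the red key.

**Last checks:** the red key was still up, and the two jars and the cup stood where they were. The gripper was clear, with wrist force at noise level.

**Disagreement:** the scene and top cameras differed by about 8–10 mm. The wrist camera fell between them for the dot and agreed with the top camera to about 2–3 mm for the blue button and the green key, so I aimed by the wrist camera. One late wrist reading of the green key was about 8 mm off because the fingers hid part of the key, and I did not use it.

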